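Clear the jammed cartridge and reload the printer

ROBOT

A 6-joint arm with a two-finger parallel gripper is mounted at the origin on the work surface. World frame = base frame: x ahead of the robot, y to its left, z up, the work surface at z = 0. Lengths are in m, angles in rad, forces in N, time in s.
With the tool pointing down it reaches from about 0.275 to 0.975 m from the base axis. Payload 8.4 kg.
Tool frame: the origin (TCP) lies between the finger pads; the fingertips stand tip_extent ahead of it and the grasp point (between the pads) lies 8 mm behind it (tip_extent is the distance from the TCP to the fingertips, in m); z points along the fingers, y is the line along which they close (so a half turn about z gives the same grasp; the last joint's range is limited). The gripper opens to 92 mm and grips with 3 to 60 N. Pads are 20 mm wide; open, the fingers measure 128 mm over their backs; the gripper's body (75 mm by 189 mm) begins 69 mm behind the grasp point.
Start: joints at [1.278, 0.353, 1.633, -0, 1.155, -0.002], TCP at [0.179, 0.599, 0.226] pointing down, gripper open.
Joint ranges: [-2.63, 2.63], [-0.92, 2.1], [0.06, 2.66], [-1.3, 4.44], [0, 2.69], [-3.02, 3.02]. Speed limits (rad/s): [2.22, 2.22, 2.79, 3.14, 3.14, 3.14].

INTERFACE

Orientations are given as a unit quaternion [x, y, z, w].
In Python, from cell import observe, camera, sign_off, look_for, regions_of, landmark_of, tip_extent gives the robot as it stands. The module is installed in compiled form; this text tells all that it offers.
- The arm moves only by the tool jog_arm, never from a script. Its arguments are lists of equal length, an entry for each row: "twist": the turn, a rotation vector about the tool's x, y, z in rad, a list of three; "offset": the shift along the tool's x, y, z in mm, a list of three; "claw": the finger opening in mm, from 0 to 91.9. A call has 1 to 8 rows; each row shifts and turns the commanded pose from where the row before left it, along the tool's axes as they then stand; what a row does not reach is not made up. A row lasts 1/8 s, in which the tool goes at most 62.5 mm and 10.7 degrees, less where a joint would pass 70% of its speed; a pose out of reach is approached as far as the arm can. A call is refused whole if a number of a shift passes 62.5 or a number of a turn 0.188, either way. A call with a gripper value outside its range is refused whole. The fingers move at their own pace and stop on an object; "newtons" is the grip in N (left out, the last holds). Time passes only in rows, so rows that do not move let the fingers close. It gives the time, the measured TCP pose, the force, the opening and the grip force at its end, in the units of the state.
- observe(): the state, without advancing time (a new reading comes with each control period).
- camera(name): name is "scene" or "side" or "wrist"; returns a dict with "img" (480x640x3 uint8, blue, green, red), "K" (3x3 intrinsics, pixels), "view" (4x4, takes a point from world to camera coordinates); the wrist camera has in their place "T_tool_cam" (4x4, takes a point from camera to tool coordinates, whose origin is the TCP and whose axes are the flange's). Camera axes: x right, y down, z forward; pixel columns grow to the right and rows downward; lengths in m; the calibration is good to about 2 mm. A picture is of the moment at which its call begins: read the wrist's pose just before it. There is no depth.
- sign_off(): hands the job in; it is judged then, once.
Trained networks look in a picture, given as the dict that the camera call returned (one of the last four; its "shot" number tells which), for a name from the list of things; names that differ only in an ending like _2 or _b are one class to them, and where a whole thing is asked for, a point or a joint stands for the part that bears it (a point fixed in the world has none). Each returns a list of dicts, best first, with "conf" (0 to 1); they miss things now and then, are a little off and sometimes report something else, mostly with a low value. They report only what shows in the picture. A call takes as long as a camera call. They do not tell look-alikes from the thing itself.
- look_for(picture, target): "rect" ([left, top, width, height] in pixels, round what is visible of it).
- regions_of(picture, target): "pixels" (480x640 bool, what is visible of it) and "rect" ([left, top, width, height] in pixels, round what is visible of it).
- landmark_of(picture, target): "at" ([row, column] in pixels: a listed point, or the origin of a listed thing).
The state is a dict: "t": time; "joint_pos": joint angles; "qd": joint speeds; "effort": joint torques, N m; "eef_pos": TCP position; "tcp_rot": TCP orientation; "contact_force": force on the tool from outside, world axes, zero at the start; "torque": the same for the moment, N m; "grip_width": opening from 0.0 (shut) to 1.0 (fully open); "grip_force": force on a finger pad.
Only numpy, scipy, OpenCV 4.12 (cv2) and the standard library are available. Lean on these libraries where they do the work, as an engineer would, in place of code of your own. Each camera call takes 0.05 s, during which the arm holds its last target. There are 200 camera calls.

TASK

The black cartridge with the red tab is jammed across the printer's loader chute under the orange lips: push it back up the chute until it is clear of the lips, lift it out and put it in the green tray. Then load every fresh blue cartridge that stands on the shelf into the open bay of the chute, lying flat on its floor across the chute with the tab up, and last swing the lid shut and press its free edge down past the catch until it clicks and stays shut. Leave the stapler, pencil cup, clip tin and toner box where they are.

Things in the scene. Friction and masses are not known exactly. Their poses are not given: they have to be found in the camera images.
- printer: Fixed grey plastic printer, 340 mm deep (x) by 360 mm wide (y), about 200 mm high at the loader's back, open front flap facing the robot. Origin: centre of its underside; x to its back. The white-walled loader chute is set in its top, right of the middle; left of it the top is flat, 155 mm high.
- loader: Loader chute, fixed in the printer's top. x points up the chute, away from the robot, rising 0.14 rad (8 deg); y left across it; z square to its floor. Origin: on the floor, mid-width, where lips end and bay begins. Inside: y -42 to 42 mm, x -95 to 165 mm, with end walls 30 mm high and side walls 61 mm high, all 6 mm thick. Cartridges do not slide down the slope by themselves.
- chute_slot (a point): On the chute floor, mid-width, 73 mm down the chute from the loader's origin: middle of the open access slot (45 mm long) below the lips, where shut fingers can reach in and push up the chute.
- chute_lips (a point): On the chute floor, mid-width, 25 mm down from the loader's origin: middle of the 50 mm long stretch with an orange lip along each side wall. Each reaches 18 mm inwards, underside 35 mm and top 41 mm above the floor; a 48 mm wide gap stays open along the middle. A cartridge lying across cannot be lifted out here, only slid along the chute.
- chute_bay (a point): On the chute floor, mid-width, 82 mm up from the loader's origin: middle of the open bay (165 mm long, 84 mm wide) under the lid. Four cartridges fit lying across, side by side (38 mm from centre to centre).
- lid (a joint): Loader lid, clear with blue frame, 168 mm along the chute, 108 mm across, 6 mm thick; hinged on the left (+y) wall. Rad: 0 closed, 2.0 wide open, leaning back past upright. A light spring always opens it (1 N at the free edge when closed) unless caught. At 0.15 rad the edge meets the catch; 9 to 15 N pressed there clicks it past, and it stays below 0.02. It cannot be unlatched.
- lid_hinge (a point): A point on the lid's hinge line, at its middle (85 mm up the chute in the loader frame, 48 mm to the left, 62 mm above the floor: the underside of the closed lid).
- lid_edge (a point): Point on the lid's outer face (the top when closed), at the middle of its length, 100 mm from the hinge line and 8 mm in from the free edge. The place to press; the catch lies below it.
- jammed: Misfed cartridge, black with a red tab, lying across the chute under the orange lips. Same shape as the fresh ones: body 30 mm (x) by 76 mm (y), 30 mm high; on top a grip tab 12 mm thick (x), 30 mm long (y), 22 mm high: 52 mm in all. Origin: centre of the underside, z up. 0.12 kg. Pinch the tab from above.
- tray: Fixed green open tray on the shelf, 150 x 150 mm outside, walls 4 mm thick and 35 mm high. Origin: centre of its underside, inner floor 4 mm above it.
- fresh1: Fresh cartridge, blue with a yellow tab, standing on the shelf to the right of the printer (2 to 4 of the four are present). body 30 mm (x) by 76 mm (y), 30 mm high; on top a grip tab 12 mm thick (x), 30 mm long (y), 22 mm high: 52 mm in all. Origin: centre of the underside, z up. 0.12 kg. Pinch the tab from above.
- fresh2: Fresh cartridge, blue with a yellow tab, standing on the shelf to the right of the printer (2 to 4 of the four are present). body 30 mm (x) by 76 mm (y), 30 mm high; on top a grip tab 12 mm thick (x), 30 mm long (y), 22 mm high: 52 mm in all. Origin: centre of the underside, z up. 0.12 kg. Pinch the tab from above.
- fresh3: Fresh cartridge, blue with a yellow tab, standing on the shelf to the right of the printer (2 to 4 of the four are present). body 30 mm (x) by 76 mm (y), 30 mm high; on top a grip tab 12 mm thick (x), 30 mm long (y), 22 mm high: 52 mm in all. Origin: centre of the underside, z up. 0.12 kg. Pinch the tab from above.
- fresh4: Fresh cartridge, blue with a yellow tab, standing on the shelf to the right of the printer (2 to 4 of the four are present). body 30 mm (x) by 76 mm (y), 30 mm high; on top a grip tab 12 mm thick (x), 30 mm long (y), 22 mm high: 52 mm in all. Origin: centre of the underside, z up. 0.12 kg. Pinch the tab from above.
- stapler: Bystander: black stapler, 150 x 36 x 50 mm, long axis x. Origin: centre of its underside.
- pencil_cup: Bystander: white ceramic pencil cup, 80 mm across, 95 mm high (pens to 160 mm). Origin: centre of its underside.
- clip_tin: Bystander: round stainless clip tin, 84 mm across, 36 mm high. Origin: centre of its underside.
- toner_box: Bystander: closed blue toner box, 300 (x) x 120 (y) x 110 mm. Origin: centre of its underside.
There are look-alikes about, which are no part of the job. Leave any pink look-alike of the fresh3 alone.

How it is judged:
On the way, in this order (a step that is already met when the one before it is completed fails the run):
1. the jammed cartridge is pushed up the chute, clear of the lips (x of jammed in the frame of loader above 0.014 m and y of jammed in the frame of loader between -0.03 and 0.03 m), for 0.1 s.
2. the jammed cartridge lies released in the tray (x of jammed in the frame of tray between -0.075 and 0.075 m and y of jammed in the frame of tray between -0.075 and 0.075 m and z of jammed in the frame of tray below 0.03 m and contact force between the fingers and jammed below 0.1 N), for 0.2 s.
3. every fresh cartridge lies released in the bay, tab up (x of fresh1 in the frame of loader between -0.01 and 0.165 m and y of fresh1 in the frame of loader between -0.03 and 0.03 m and z of fresh1 in the frame of loader between -0.01 and 0.012 m and angle between each of fresh1, fresh2, fresh3, fresh4's own z axis and vertical below 0.4 rad and angle between the y axis of each of fresh1, fresh2, fresh3, fresh4 and the y axis of loader, either way round below 0.6 rad and contact force between the fingers and fresh1 below 0.1 N and x of fresh2 in the frame of loader between -0.01 and 0.165 m and y of fresh2 in the frame of loader between -0.03 and 0.03 m and z of fresh2 in the frame of loader between -0.01 and 0.012 m and contact force between the fingers and fresh2 below 0.1 N and x of fresh3 in the frame of loader between -0.01 and 0.165 m and y of fresh3 in the frame of loader between -0.03 and 0.03 m and z of fresh3 in the frame of loader between -0.01 and 0.012 m and contact force between the fingers and fresh3 below 0.1 N and x of fresh4 in the frame of loader between -0.01 and 0.165 m and y of fresh4 in the frame of loader between -0.03 and 0.03 m and z of fresh4 in the frame of loader between -0.01 and 0.012 m and contact force between the fingers and fresh4 below 0.1 N), for 0.2 s.
4. the lid is pressed shut (value of joint lid below 0.03 rad), for 0.1 s.
At the end, for the whole second after the job is handed in: Jammed cartridge in the tray (under 30 mm above its underside); fresh ones in the bay, tab up (tilt < 0.4 rad) and across (< 0.6 rad off), at most 10 mm below the bay's low end, within 30 mm of the chute's middle, 12 mm of its floor; all released and at rest; lid stays shut by itself (< 0.03 rad) (all of step 2 and all of step 3 and value of joint lid below 0.03 rad and linear speed of each of fresh1, fresh2, fresh3, fresh4, jammed below 0.02 m/s); the robot touches nothing.
It fails at once if the stapler is moved more than 30 mm or tipped (distance of stapler from where it was at the start of the episode above 0.03 m or angle between stapler's own z axis and vertical above 0.4 rad).
It fails at once if the pencil cup is moved more than 30 mm or tipped (distance of pencil_cup from where it was at the start of the episode above 0.03 m or angle between pencil_cup's own z axis and vertical above 0.4 rad).
It fails at once if the clip tin is moved more than 30 mm or tipped (distance of clip_tin from where it was at the start of the episode above 0.03 m or angle between clip_tin's own z axis and vertical above 0.4 rad).
It fails at once if the toner box is moved more than 30 mm or tipped (distance of toner_box from where it was at the start of the episode above 0.03 m or angle between toner_box's own z axis and vertical above 0.4 rad).
Of fresh1, fresh2, fresh3, fresh4 only 2 to 4 are there at a start; the rules pass over those that are not, and their reading is None.
At some moment in a run one of fresh1, fresh2, fresh3, fresh4 may be knocked a few centimetres aside while the robot is not near it.
It also fails if it takes over 210 s, if anything falls off the work surface, if the arm or the gripper's body presses on something with over 40 N, if the wrist force passes 120 N, or if a joint passes its speed limit or range.

## Working session

There is one attempt and no reset: what is moved stays moved. The work goes in short steps, Python scripts to look and compute and a tool call to move; the robot and the scene stay as the last step left them, time stands still between calls to the robot, and variables do not carry over. Pictures are saved under pics/ and viewed, at most 14 in all, crops included, and the job is handed in when it is done.

Besides the shell and the picture viewer there is one more tool, called as name(argument=value, ...) on one line, values as JSON. jog_arm: Moves the arm, as the interface text tells. Its arguments: {"type":"object","properties":{"twist":{"type":"array"},"offset":{"type":"array"},"claw":{"type":"array"},"newtons":{"type":"number"}},"required":["twist","offset","claw"]}

```bash
mkdir -p pics
cat > h.py <<'E'
import numpy as np, cv2
from scipy.spatial.transform import Rotation as R
from cell import *
def ray(cam,px,T=None):
    # px=(row,col) -> origin, dir in world
    K=np.array(cam["K"]); d=np.linalg.inv(K)@np.array([px[1],px[0],1.])
    M=np.linalg.inv(np.array(cam["view"])) if T is None else T@np.array(cam["T_tool_cam"])
    return M[:3,3], M[:3,:3]@d
def atz(cam,px,z,T=None):
    o,d=ray(cam,px,T); return o+d*(z-o[2])/d[2]
def tcpT():
    s=observe(); T=np.eye(4); T[:3,:3]=R.from_quat(s["tcp_rot"]).as_matrix(); T[:3,3]=s["eef_pos"]; return T
def proj(cam,p,T=None):
    V=np.array(cam["view"]) if T is None else np.linalg.inv(T@np.array(cam["T_tool_cam"]))
    q=np.array(cam["K"])@(V[:3,:3]@np.array(p)+V[:3,3]); return q[1]/q[2],q[0]/q[2]
def tri(a,b):
    A=np.zeros((3,3));c=np.zeros(3)
    for o,d in (a,b):
        d=d/np.linalg.norm(d);P=np.eye(3)-np.outer(d,d);A+=P;c+=P@o
    return np.linalg.solve(A,c)
E
python3 - <<'E'
from h import *
np.set_printoptions(precision=4,suppress=True)
print(tip_extent, observe())
a=camera("scene");b=camera("side")
for n,c in(("scene",a),("side",b)):
    cv2.imwrite(f"pics/{n}0.png",c["img"]); print(np.array(c["view"]),np.array(c["K"])[0])
for t in ["printer","loader","chute_slot","chute_lips","chute_bay","lid_hinge","lid_edge","jammed","tray","fresh1","fresh2"]:
    print(t,[[ (np.round(l["at"]).tolist(),round(l["conf"],2)) for l in landmark_of(c,t)] for c in(a,b)])
E
```

```text
0.011 {'t': 0.0, 'joint_pos': array([ 1.2776,  0.3536,  1.6341, -0.    ,  1.1552, -0.0024]), 'qd': array([ 0.0007, -0.0011,  0.0016, -0.0007, -0.0011, -0.    ]), 'effort': array([  0.0034, -59.3836, -33.4217,   0.0701,   0.0233,  -0.0001]), 'eef_pos': array([0.1791, 0.5983, 0.2249]), 'tcp_rot': array([ 0.1449,  0.9895, -0.0007, -0.0001]), 'contact_force': array([ 0.0653,  0.012 , -0.0773]), 'torque': array([-0.0327, -0.0308, -0.015 ]), 'grip_force': 0.0, 'grip_width': 0.9988418270137998}
[[ 0.3406  0.9402 -0.0023 -0.1891]
 [ 0.7278 -0.2652 -0.6324 -0.3014]
 [-0.5953  0.2137 -0.7746  1.7789]
 [ 0.      0.      0.      1.    ]] [477.6078   0.     316.7331]
[[ 0.9978 -0.0638  0.0167 -0.5541]
 [-0.0295 -0.6583 -0.7522  0.1506]
 [ 0.0589  0.7501 -0.6587  1.5532]
 [ 0.      0.      0.      1.    ]] [536.6993   0.     315.1892]
printer [[([272.0, 341.0], 0.96)], []]
loader [[([240.0, 318.0], 0.96), ([239.0, 313.0], 0.49), ([237.0, 316.0], 0.42)], [([257.0, 305.0], 0.62)]]
chute_slot [[([226.0, 311.0], 0.83)], [([257.0, 277.0], 0.78)]]
chute_lips [[([238.0, 315.0], 0.73)], [([258.0, 296.0], 
[... 282 characters left out ...]
17)], [([187.0, 319.0], 0.81)]]
jammed [[([239.0, 320.0], 0.8), ([239.0, 314.0], 0.32), ([228.0, 307.0], 0.23)], [([258.0, 298.0], 0.58), ([255.0, 300.0], 0.52), ([191.0, 317.0], 0.45)]]
tray [[([327.0, 232.0], 0.68)], [([367.0, 352.0], 0.82)]]
fresh1 [[([269.0, 198.0], 0.89), ([235.0, 244.0], 0.76), ([292.0, 204.0], 0.61), ([265.0, 230.0], 0.56), ([329.0, 231.0], 0.28)], [([353.0, 266.0], 0.94), ([384.0, 295.0], 0.92), ([390.0, 259.0], 0.87), ([336.0, 226.0], 0.61)]]
fresh2 [[([269.0, 198.0], 0.89), ([235.0, 244.0], 0.76), ([292.0, 204.0], 0.61), ([265.0, 230.0], 0.56), ([329.0, 231.0], 0.28)], [([353.0, 266.0], 0.94), ([384.0, 295.0], 0.92), ([390.0, 259.0], 0.87), ([336.0, 226.0], 0.61)]]
```

View pics/scene0.png

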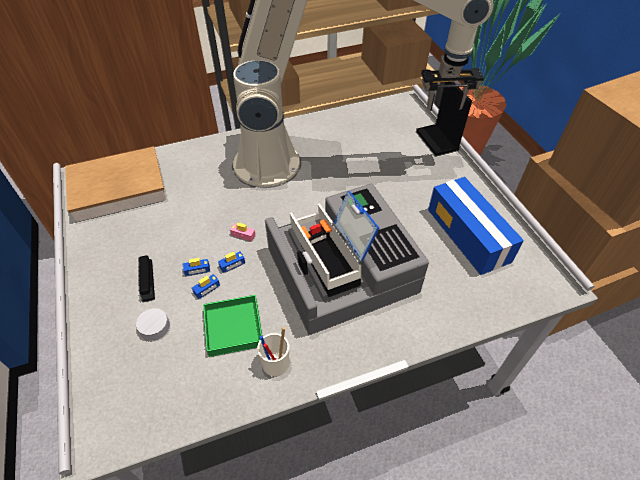

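View pics/side0.png

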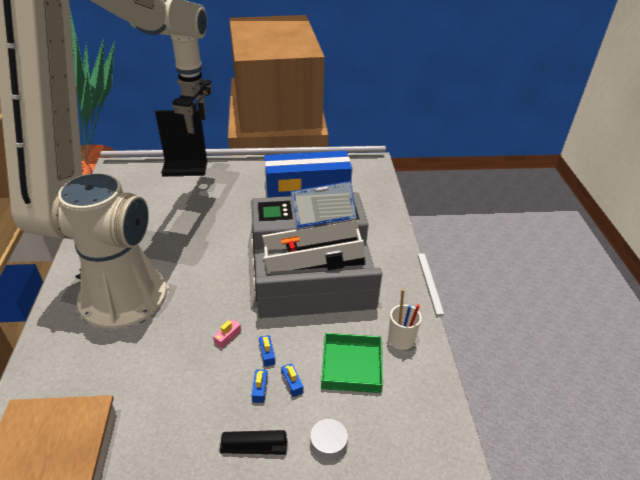

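Run:
```python
from h import *
np.set_printoptions(precision=4,suppress=True)
a=camera("scene");b=camera("side")
w={"shut":0}
def t(pa,pb): return tri(ray(a,pa),ray(b,pb))
print("loader",t((240,318),(257,305)),"slot",t((226,311),(257,277)),"lips",t((238,315),(258,297)),"bay",t((264,334),(248,330)),"hinge",t((244,346),(221,323)),"edge",t((271,339),(187,319)),"tray",t((327,232),(367,352)))
for p in [(269,198),(235,244),(292,204),(265,230)]: print("fs",atz(a,p,0.0))
for p in [(353,266),(384,295),(390,259),(336,226)]: print("fb",atz(b,p,0.0))
print(atz(a,(327,232),0),atz(b,(367,352),0))
```

```text
loader [0.5203 0.0135 0.1233] slot [0.4453 0.0212 0.1114] lips [0.5001 0.0132 0.1159] bay [0.6009 0.0368 0.119 ] hinge [0.5853 0.0782 0.18  ] edge [0.6246 0.0561 0.2443] tray [ 0.6312 -0.2819 -0.002 ]
fs [ 0.3975 -0.3318  0.    ]
fs [ 0.3123 -0.1643  0.    ]
fs [ 0.4877 -0.3314  0.    ]
fs [ 0.4162 -0.2356  0.    ]
fb [ 0.4116 -0.2292  0.    ]
fb [ 0.484  -0.3279  0.    ]
fb [ 0.395  -0.3405  0.    ]
fb [ 0.3039 -0.1674  0.    ]
[ 0.6311 -0.2809 -0.    ] [ 0.6318 -0.2847  0.    ]
```

The scene picture shows three blue cartridges around (268,196), (262,231) and (287,206), with the pink look-alike at (232,242). The jammed one is in the chute at (230,318), the green tray at (327,232), and the lid stands open. In the side picture the red tab is at (242,291). Next I'll raise the arm and turn the tool.

jog_arm(twist=[[0,0,0.16],[0,0,0.16],[0,0,0.16],[0,0,0.16],[0,0,0.16],[0,0,0.16],[0,0,0.16],[0,0,0.1]], offset=[[0,0,-40],[0,0,-40],[0,0,-40],[0,0,-40],[0,0,-35],[0,0,0],[0,0,0],[0,0,0]], claw=[40,40,40,40,40,40,40,40])

```text
t: 2.3
eef_pos: [0.1792, 0.5987, 0.4207]
tcp_rot: [0.687, 0.727, 0.0, -0.0]
contact_force: [-0.3, 0.1, -0.0]
grip_width: 0.437
grip_force: 0.0
```

```bash
cat >> h.py <<'E'
np.set_printoptions(precision=4,suppress=True)
def Rt(yaw,pitch=0.):
    # tool y along loader x (horizontal yaw), pitched up the chute; z down into floor
    Ry=R.from_euler("ZY",[yaw,-pitch]).as_matrix()
    X,Y,Z=Ry.T
    return np.stack([-(-Y),X,-Z],1)  # x=+Y?, y=X, z=-Z
def go(p,Rg=None):
    T=tcpT(); Rg=T[:3,:3] if Rg is None else Rg
    rv=R.from_matrix(T[:3,:3].T@Rg).as_rotvec(); dp=1000*(np.array(p)-T[:3,3])
    print("turn",rv,"shift before turn",T[:3,:3].T@dp,"after turn",Rg.T@dp)
E
python3 - <<'E'
from h import *
s=observe();print(s["t"],s["joint_pos"],tcpT(), np.linalg.det(Rt(0)),Rt(0))
go([0.45,0.02,0.42],Rt(0.1)); print(np.array(camera("wrist")["T_tool_cam"]))
E
```

```text
2.3 [1.2776 0.2366 1.3721 0.     1.5328 1.2217] [[-0.0558  0.9984  0.      0.1792]
 [ 0.9984  0.0558  0.0001  0.5987]
 [ 0.0001  0.     -1.      0.4207]
 [ 0.      0.      0.      1.    ]] 1.0 [[ 0.  1. -0.]
 [ 1.  0. -0.]
 [ 0.  0. -1.]]
turn [ 0.     -0.0001 -0.0442] shift before turn [-592.9139  238.0804    0.6145] after turn [-602.8459  211.6743    0.6699]
[[ 0.0001 -0.9628 -0.27    0.075 ]
 [ 1.      0.0005 -0.0014 -0.0001]
 [ 0.0015 -0.27    0.9628 -0.1574]
 [ 0.      0.      0.      1.    ]]
```

jog_arm(twist=[[0,0,0],[0,0,0],[0,0,0],[0,0,0],[0,0,0],[0,0,0],[0,0,0],[0,0,0]], offset=[[-56,26,0],[-56,26,0],[-56,26,0],[-56,26,0],[-56,26,0],[-56,26,0],[-56,26,0],[-56,26,0]], claw=[40,40,40,40,40,40,40,40])

```text
t: 3.35
eef_pos: [0.4142, 0.1622, 0.4209]
tcp_rot: [0.685, 0.729, 0.0, 0.0]
contact_force: [0.4, -0.7, -0.5]
grip_width: 0.431
grip_force: 0.0
```

jog_arm(twist=[[0,0,0],[0,0,0],[0,0,0],[0,0,0]], offset=[[-56,26,0],[-50,50,0],[0,0,0],[0,0,0]], claw=[40,40,40,40])

```text
t: 3.85
eef_pos: [0.4894, 0.0683, 0.4204]
tcp_rot: [0.686, 0.728, -0.0, -0.0]
contact_force: [-0.8, -0.3, 0.5]
grip_width: 0.436
grip_force: 0.0
```

Run:
```python
from h import *
T=tcpT(); c=camera("wrist"); cv2.imwrite("pics/w1.png",c["img"]); print(T,np.array(c["K"]))
for t in ["loader","chute_slot","chute_lips","chute_bay","lid_hinge","lid_edge","jammed","printer","fresh1","tray"]:
    print(t,[(np.round(l["at"],1).tolist(),round(l["conf"],2)) for l in landmark_of(c,t)])
```

```text
[[-0.06    0.9982 -0.0009  0.4894]
 [ 0.9982  0.06    0.0003  0.0683]
 [ 0.0004 -0.0008 -1.      0.4204]
 [ 0.      0.      0.      1.    ]] [[341.3563   0.     324.9486]
 [  0.     341.3563 238.1995]
 [  0.       0.       1.    ]]
loader [([233.7, 347.0], 0.72)]
chute_slot []
chute_lips [([235.1, 326.5], 0.95)]
chute_bay [([235.7, 404.4], 0.65)]
lid_hinge [([211.7, 413.2], 0.74)]
lid_edge [([179.8, 424.3], 0.87)]
jammed [([234.2, 327.0], 0.88)]
printer []
fresh1 [([385.9, 266.3], 0.84), ([309.5, 224.9], 0.64), ([339.8, 281.2], 0.47), ([385.9, 310.5], 0.45)]
tray []
```

View pics/w1.png

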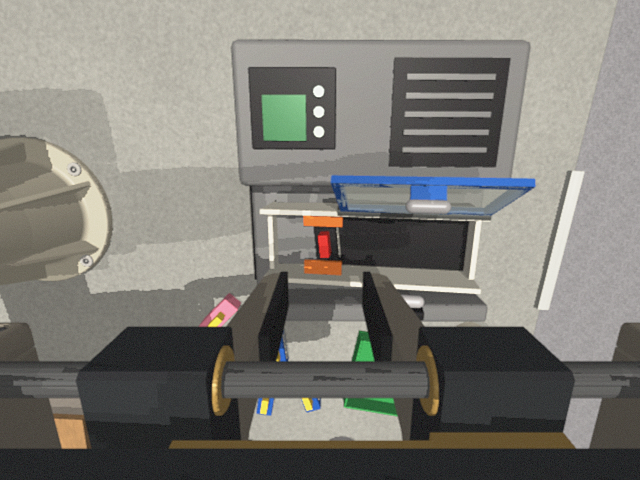

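Run:
```python
from h import *
im=cv2.imread("pics/w1.png")[195:305,240:500]
cv2.imwrite("pics/w1c.png",cv2.resize(im,None,fx=3,fy=3,interpolation=cv2.INTER_CUBIC))
hsv=cv2.cvtColor(cv2.imread("pics/w1.png"),cv2.COLOR_BGR2HSV)
for n,m in(("or",cv2.inRange(hsv,(6,150,120),(16,255,255))),("red",cv2.inRange(hsv,(0,180,100),(4,255,255))|cv2.inRange(hsv,(175,180,100),(180,255,255)))):
    k,l,st,ce=cv2.connectedComponentsWithStats(m)
    print(n,[(st[i].tolist(),ce[i]) for i in range(1,k) if st[i][4]>30])
```

```text
or [([303, 216, 40, 12, 401], array([322.8903, 221.1571])), ([304, 260, 38, 15, 491], array([322.499 , 266.8473]))]
red [([318, 232, 13, 26, 276], array([323.7464, 244.4928]))]
```

View pics/w1c.png

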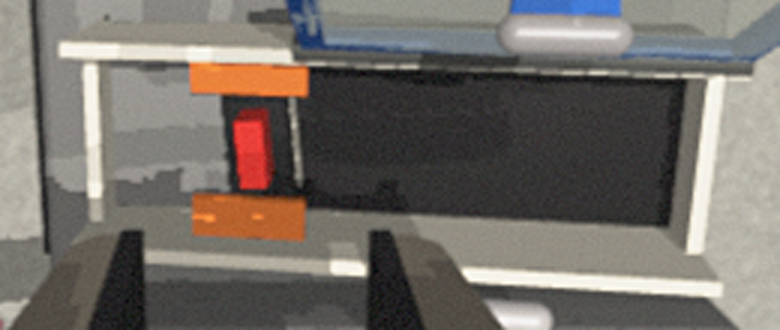

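The crop shows the chute clearly. The lips span u 190–308 (v 62–96 and 195–238), the red tab sits at (253,150), and the walls run from u 60 to 722. I'll fit the chute pose to these corners.

```bash
cat > fit.py <<'E'
from h import *
from scipy.optimize import least_squares
T=np.array([[-0.06,0.9982,-0.0009,0.4894],[0.9982,0.06,0.0003,0.0683],[0.0004,-0.0008,-1,0.4204],[0,0,0,1]])
c=camera("wrist")
pts=[(-50,24,41,190,93),(0,24,41,308,96),(-50,-42,41,193,235),(0,-42,41,305,240),(-101,42,61,60,57),(-101,48,61,60,42),(171,-48,61,722,295),(171,-42,61,722,284),
 (-95,0,30,101,None),(-101,0,30,84,None),(165,0,30,700,None),(171,0,30,717,None)]
def LT(q):
    M=np.eye(4);M[:3,:3]=R.from_euler("ZY",[q[3],-0.14]).as_matrix();M[:3,3]=q[:3];return M
def f(q):
    M=LT(q);r=[]
    for x,y,z,u,v in pts:
        w=M[:3,:3]@np.array([x,y,z])/1000+M[:3,3]
        a,b=proj(c,w,T); r.append(b-240-u/3); r.append(0 if v is None else a-195-v/3)
    return np.array(r)
s=least_squares(f,[.52,.013,.123,.05],loss="soft_l1",x_scale=[.01,.01,.01,.1])
print(s.x); print(f(s.x).reshape(-1,2))
M=LT(s.x); sc=camera("scene");sd=camera("side")
for n,p in(("loader",(0,0,0)),("slot",(-73,0,0)),("bay",(82,0,0)),("hinge",(85,48,62))):
    w=M[:3,:3]@np.array(p)/1000+M[:3,3]; print(n,w,proj(sc,w),proj(sd,w))
# red tab top centre: z 52
Lc=M.copy()
for px in [(195+147/3,240+245/3),(195+112/3,240+258/3),(195+188/3,240+258/3)]:
    o,d=ray(c,px,T); o=M[:3,:3].T@(o-M[:3,3]); d=M[:3,:3].T@d; print("tab@z52",o+d*(.052-o[2])/d[2])
np.save("L.npy",M)
E
python3 fit.py
```

```text
[0.5192 0.0172 0.1141 0.0582]
[[ 0.3759 -0.3604]
 [-0.4874  0.0129]
 [ 0.1053 -0.047 ]
 [-0.2577  0.3209]
 [ 0.0853 -0.1332]
 [-0.1534  0.1182]
 [ 0.0832  0.5125]
 [ 0.706  -0.4018]
 [-0.471   0.    ]
 [ 0.9367  0.    ]
 [-0.0497  0.    ]
 [-0.7096  0.    ]]
loader [0.5192 0.0172 0.1141] (np.float64(244.2820110909796), np.float64(317.9713198636502)) (np.float64(255.9706545502613), np.float64(302.74823325710446))
slot [0.447  0.013  0.1039] (np.float64(229.3205828774767), np.float64(308.440807331216)) (np.float64(260.4087481080784), np.float64(277.36740665630583))
bay [0.6003 0.0219 0.1255] (np.float64(262.4291070861436), np.float64(329.53112039479913)) (np.float64(250.99025225451626), np.float64(331.2304464920812))
hinge [0.5918 0.0695 0.1873] (np.float64(241.56236901666242), np.float64(345.2229982175142)) (np.float64(223.5746576181317), np.float64(327.591692036618))
tab@z52 [-0.0248  0.0035  0.052 ]
tab@z52 [-0.0193  0.0191  0.052 ]
tab@z52 [-0.0192 -0.0145  0.052 ]
```

```bash
cat >> h.py <<'E'
YAW,PIT=0.0582,0.14
def lo(x,y,z):
    M=np.load("L.npy"); return M[:3,:3]@np.array([x,y,z])/1000+M[:3,3]
def inlo(p):
    M=np.load("L.npy"); return 1000*M[:3,:3].T@(np.array(p)-M[:3,3])
E
python3 - <<'E'
from h import *
go(lo(-71,0,130),Rt(YAW,PIT))
E
```

```text
turn [-0.14   -0.0002  0.0019] shift before turn [-52.6014 -62.1196 187.6936] after turn [-52.7129 -87.6062 177.2037]
```

jog_arm(twist=[[-0.14,0,0.002],[0,0,0],[0,0,0],[0,0,0],[0,0,0],[0,0,0]], offset=[[0,0,0],[-26,-44,0],[-27,-44,57],[0,0,60],[0,0,60],[0,0,0]], claw=[0,0,0,0,0,0])

```text
t: 5.3
eef_pos: [0.4342, 0.017, 0.2416]
tcp_rot: [0.685, 0.726, 0.048, 0.045]
contact_force: [0.2, 0.2, 0.2]
grip_width: 0.005
grip_force: 0.0
```

Run:
```python
from h import *
T=tcpT();print(inlo(T[:3,3])); go(lo(-71,0,21),Rt(YAW,PIT)); c=camera("wrist");cv2.imwrite("pics/w2.png",c["img"]); print(observe()["grip_width"])
```

```text
[-66.2618   4.7046 138.094 ]
turn [-0.0079 -0.0003 -0.0005] shift before turn [ -4.7378  -3.8137 117.1265] after turn [ -4.7044  -4.7382 117.0941]
0.0009822384744340772
```

View pics/w2.png

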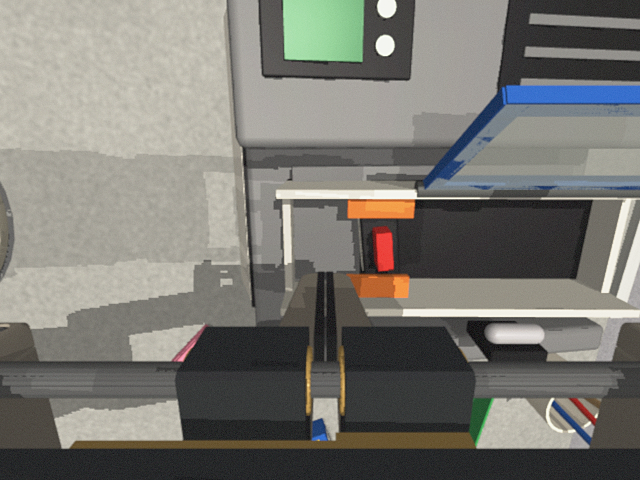

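The wrist view shows the shut fingers over the slot, with the jammed cartridge at (382,248) just up-chute of them. I'll descend into the slot.

jog_arm(twist=[[-0.008,0,0],[0,0,0],[0,0,0],[0,0,0],[0,0,0]], offset=[[-5,-5,0],[0,0,40],[0,0,40],[0,0,20],[0,0,0]], claw=[0,0,0,0,0])

```text
t: 5.98
eef_pos: [0.4474, 0.0126, 0.146]
tcp_rot: [0.684, 0.725, 0.054, 0.051]
contact_force: [-0.6, -1.1, -0.1]
grip_width: 0.008
grip_force: 0.0
```

Run:
```python
from h import *
T=tcpT();print(inlo(T[:3,3]),observe()["contact_force"]); go(lo(-71,0,21),Rt(YAW,PIT))
```

```text
[-66.8053  -0.4236  41.6753] [-0.6497 -1.0731 -0.0622]
turn [ 0.0087 -0.0001 -0.0002] shift before turn [ 0.4214 -4.3736 20.6383] after turn [ 0.4236 -4.1947 20.6753]
```

jog_arm(twist=[[0.006,0,0],[0,0,0],[0,0,0],[0,0,0],[0,0,0],[0,0,0],[0,0,0],[0,0,0]], offset=[[0,-3,10],[0,0,10],[0,0,0],[0,10,0],[0,10,0],[0,10,0],[0,10,0],[0,10,0]], claw=[0,0,0,0,0,0,0,0])

```text
t: 6.98
eef_pos: [0.4967, 0.0157, 0.132]
tcp_rot: [0.685, 0.725, 0.051, 0.048]
contact_force: [-3.4, -0.8, 1.9]
grip_width: 0.001
grip_force: 1.5
```

Run:
```python
from h import *
T=tcpT();print(inlo(T[:3,3]),observe()["contact_force"]); go(lo(5,0,21),Rt(YAW,PIT))
c=camera("wrist");cv2.imwrite("pics/w3.png",c["img"][150:350,240:560])
```

```text
[-19.7962  -0.2389  20.9225] [-3.4285 -0.7535  1.9457]
turn [ 0.0015 -0.0001 -0.0002] shift before turn [ 0.245  24.7963 -0.0407] after turn [ 0.2394 24.7962 -0.0775]
```

jog_arm(twist=[[0,0,0],[0,0,0],[0,0,0],[0,0,0],[0,0,0],[0,0,0],[0,0,0],[0,0,0]], offset=[[0,9,0],[0,9,0],[0,9,0],[0,5,0],[0,0,0],[0,-10,0],[0,-10,-60],[0,0,-60]], claw=[0,0,0,0,0,0,0,0])

```text
t: 8.02
eef_pos: [0.4888, 0.0152, 0.2527]
tcp_rot: [0.685, 0.726, 0.051, 0.048]
contact_force: [1.4, 0.4, 0.2]
grip_width: 0.003
grip_force: 0.0
```

Run:
```python
from h import *
T=tcpT();print(inlo(T[:3,3]),observe()["contact_force"])
T=tcpT();c=camera("wrist");np.save("T4.npy",T);cv2.imwrite("pics/w4.png",cv2.resize(c["img"][140:320,260:526],None,fx=3,fy=3,interpolation=cv2.INTER_CUBIC))
```

```text
[-10.8319  -0.2148 141.5029] [1.4243 0.3656 0.1865]
```

View pics/w4.png

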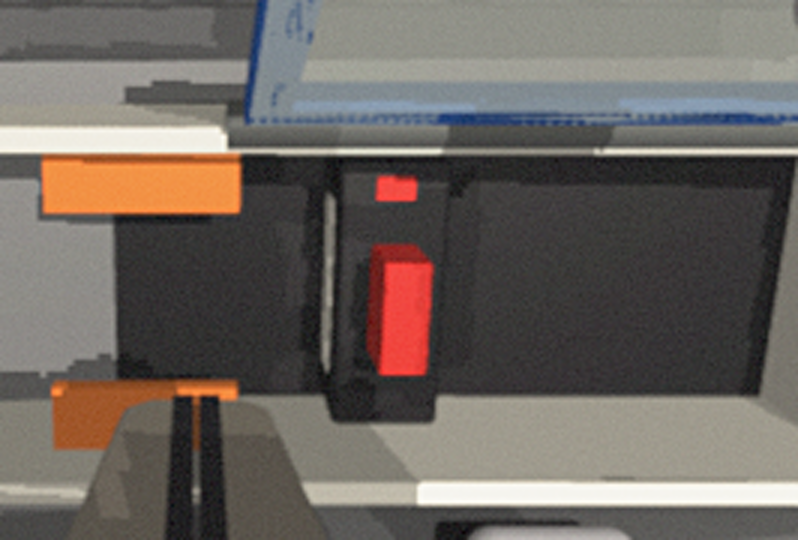

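The jammed cartridge is now clear of the lips. Its tab top is centred at crop (407,319), slightly yawed.

```bash
cat >> h.py <<'E'
def onlo(c,px,z,T=None):
    M=np.load("L.npy"); o,d=ray(c,px,T); o=1000*M[:3,:3].T@(o-M[:3,3]); d=M[:3,:3].T@d; return o+d*(z-o[2])/d[2]
E
python3 - <<'E'
from h import *
T=np.load("T4.npy");c=camera("wrist")
for u,v in[(407,319),(385,262),(433,262),(380,375),(428,375)]: print(onlo(c,(140+v/3,260+u/3),52,T))
E
```

```text
[41.8143 -0.8509 52.    ]
[35.5338 13.9319 52.    ]
[47.4369 13.9381 52.    ]
[ 35.7425 -15.8419  52.    ]
[ 48.0218 -15.8317  52.    ]
```

Run:
```python
from h import *
go(lo(41.8,-0.9,80),Rt(YAW,PIT));go(lo(41.8,-0.9,43.5),Rt(YAW,PIT))
```

```text
turn [ 0.0116  0.0002 -0.0002] shift before turn [-0.5272 46.7784 67.1224] after turn [-0.5479 47.5567 66.5731]
turn [ 0.0116  0.0002 -0.0002] shift before turn [ -0.5197  46.3534 103.6199] after turn [ -0.5478  47.5567 103.0731]
```

jog_arm(twist=[[0.01,0,0],[0,0,0],[0,0,0],[0,0,0],[0,0,0],[0,0,0]], offset=[[0,24,0],[0,23,0],[0,0,33],[0,0,33],[0,0,0],[0,0,0]], claw=[36,36,36,36,36,36])

```text
t: 8.88
eef_pos: [0.5463, 0.0185, 0.1941]
tcp_rot: [0.685, 0.726, 0.048, 0.045]
contact_force: [0.0, 0.9, 0.2]
grip_width: 0.39
grip_force: 0.0
```

Run:
```python
from h import *
s=observe();print(s["grip_width"],inlo(s["eef_pos"]))
go(lo(41.8,-0.9,43.5),Rt(YAW,PIT))
```

```text
0.3899159869823975 [38.0504 -0.2751 75.4667]
turn [-0.0076 -0.0001 -0.0002] shift before turn [-0.6267  3.9935 31.9371] after turn [-0.6247  3.7496 31.9667]
```

jog_arm(twist=[[-0.007,0,0],[0,0,0],[0,0,0],[0,0,0],[0,0,0],[0,0,0],[0,0,0]], offset=[[0,4,0],[0,0,16],[0,0,16],[0,0,0],[0,0,0],[0,0,0],[0,0,0]], claw=[36,36,36,36,5,5,5], newtons=20)

```text
t: 9.75
eef_pos: [0.5534, 0.019, 0.1623]
tcp_rot: [0.685, 0.726, 0.05, 0.047]
contact_force: [-0.6, -0.4, -2.7]
grip_width: 0.128
grip_force: 20.0
```

Run:
```python
from h import *
s=observe();print(s["grip_width"]*91.9,s["grip_force"],s["contact_force"],inlo(s["eef_pos"]))
```

```text
11.769465013696552 19.9986469745636 [-0.5785 -0.4466 -2.658 ] [40.6091 -0.2407 43.0257]
```

jog_arm(twist=[[0,0,0],[0,0,0],[0,0,0],[0,0,0],[0,0,0]], offset=[[0,0,-30],[0,0,-40],[0,0,-40],[0,0,-40],[0,0,0]], claw=[5,5,5,5,5])

```text
t: 10.38
eef_pos: [0.5353, 0.0178, 0.3143]
tcp_rot: [0.685, 0.725, 0.053, 0.05]
contact_force: [0.2, 0.3, -2.0]
grip_width: 0.134
grip_force: 20.0
```

Run:
```python
from h import *
a=camera("scene");b=camera("side")
for t in["pencil_cup","tray","stapler","clip_tin","fresh1"]:
    print(t,[atz(c,l["at"],0)[:2].round(3).tolist()+[round(l["conf"],2)] for c in(a,b) for l in landmark_of(c,t)])
print(observe()["grip_width"]*91.9)
go([.61,-.285,.3],Rt(YAW,0))
```

```text
pencil_cup [[0.764, -0.198, 0.9], [0.294, 0.12, 0.71], [0.778, -0.205, 0.85]]
tray [[0.636, -0.28, 0.97], [0.63, -0.286, 0.56], [0.417, -0.229, 0.43], [0.619, 0.297, 0.3]]
stapler [[0.374, -0.478, 0.65], [0.385, -0.489, 0.94], [0.598, 0.511, 0.46]]
clip_tin [[0.541, -0.482, 0.77], [0.556, -0.484, 0.81]]
fresh1 [[0.481, -0.328, 0.83], [0.416, -0.227, 0.81], [0.399, -0.333, 0.71], [0.314, -0.164, 0.59], [0.306, -0.169, 0.73], [0.482, -0.322, 0.67], [0.396, -0.341, 0.63], [0.611, 0.305, 0.61], [0.416, -0.229, 0.57]]
11.642650866801265
turn [ 0.1385 -0.0002 -0.0002] shift before turn [-306.6981   56.3803   18.4628] after turn [-306.7067   58.3348   10.5542]
```

jog_arm(twist=[[0.138,0,0],[0,0,0],[0,0,0],[0,0,0],[0,0,0],[0,0,0],[0,0,0],[0,0,0]], offset=[[0,0,0],[-52,9,0],[-52,9,0],[-52,9,0],[-52,9,0],[-52,9,0],[-50,8,0],[0,0,0]], claw=[5,5,5,5,5,5,5,5])

```text
t: 11.98
eef_pos: [0.605, -0.2919, 0.31]
tcp_rot: [0.687, 0.726, 0.0, 0.0]
contact_force: [0.3, 0.3, -2.0]
grip_width: 0.129
grip_force: 20.0
```

Run:
```python
from h import *
print(observe()["grip_width"]*91.9)
go([.61,-.288,.054],Rt(YAW,0))
```

```text
11.842184895808623
turn [ 0.0005  0.0004 -0.0035] shift before turn [  3.7353   5.1079 255.9591] after turn [  3.6092   5.26   255.9578]
```

jog_arm(twist=[[0,0,0],[0,0,0],[0,0,0],[0,0,0],[0,0,0],[0,0,0],[0,0,0]], offset=[[4,5,55],[0,0,55],[0,0,55],[0,0,50],[0,0,25],[0,0,12],[0,0,0]], claw=[5,5,5,5,5,5,5])

```text
t: 12.85
eef_pos: [0.6098, -0.2837, 0.0588]
tcp_rot: [0.686, 0.727, 0.0, -0.0]
contact_force: [-0.1, -0.0, -0.7]
grip_width: 0.131
grip_force: 20.0
```

Run:
```python
from h import *
print(observe()["eef_pos"],observe()["contact_force"])
```

```text
[ 0.6098 -0.2837  0.0588] [-0.0641 -0.0363 -0.6925]
```

jog_arm(twist=[[0,0,0],[0,0,0],[0,0,0],[0,0,0],[0,0,0],[0,0,0],[0,0,0]], offset=[[0,0,9],[0,0,0],[0,0,0],[0,0,0],[0,0,-30],[0,0,-50],[0,0,-60]], claw=[5,5,30,36,36,36,36])

```text
t: 13.72
eef_pos: [0.6091, -0.2841, 0.1907]
tcp_rot: [0.686, 0.727, 0.0, -0.0]
contact_force: [0.4, 0.9, 0.3]
grip_width: 0.392
grip_force: 0.0
```

jog_arm(twist=[[0,0,0],[0,0,0],[0,0,0],[0,0,0],[0,0,0],[0,0,0],[0,0,0]], offset=[[0,-50,-60],[0,-60,-50],[0,-60,0],[0,0,0],[0,0,0],[0,0,0],[0,0,0]], claw=[36,36,36,36,36,36,36])

```text
t: 14.6
eef_pos: [0.4627, -0.2928, 0.2773]
tcp_rot: [0.686, 0.728, 0.0, 0.0]
contact_force: [0.2, -0.7, 0.1]
grip_width: 0.393
grip_force: 0.0
```

Run:
```python
from h import *
T=tcpT();np.save("T5.npy",T);c=camera("wrist");cv2.imwrite("pics/w5.png",c["img"]);print(T[:3,3])
a=camera("scene");print([(l["at"],l["conf"],atz(a,l["at"],.004)) for l in landmark_of(a,"jammed")])
hsv=cv2.cvtColor(c["img"],cv2.COLOR_BGR2HSV)
m=cv2.inRange(hsv,(20,130,130),(32,255,255))
k,l,st,ce=cv2.connectedComponentsWithStats(m)
for i in range(1,k):
    if st[i][4]>40:
        print(st[i],ce[i],atz(c,ce[i][::-1],.052,T))
```

```text
[ 0.4627 -0.2928  0.2773]
[([320.7, 231.1], 0.89, array([ 0.6129, -0.2785,  0.004 ]))]
[174  72  27  29 363] [186.7135  85.9008] [ 0.3115 -0.17    0.052 ]
[173 106   9   9  42] [177.     110.2143] [ 0.3001 -0.1944  0.052 ]
[279 140  15  28 301] [286.2724 153.0897] [ 0.4164 -0.2315  0.052 ]
[329 222  16  29 272] [336.4632 236.3272] [ 0.4773 -0.322   0.052 ]
[263 229  14  29 279] [269.5591 242.9642] [ 0.3997 -0.3347  0.052 ]
```

View pics/w5.png

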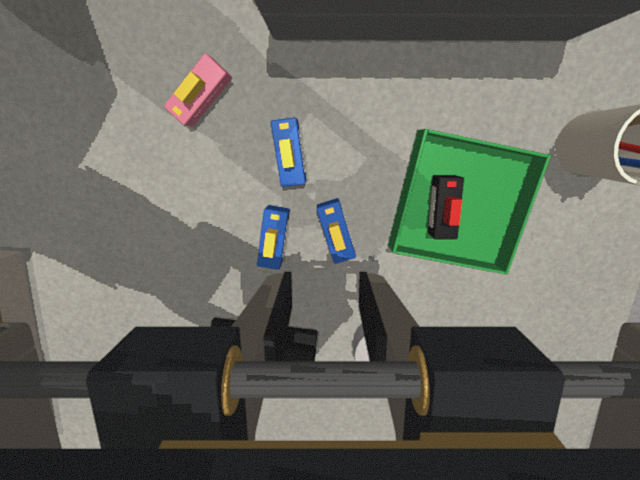

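The jammed cartridge lies in the tray at (445,207). The three blue cartridges are at (288,152), (272,237) and (336,231), with the pink one at (198,90). I'll fit the three poses by silhouette.

```bash
cat > sil.py <<'E'
from h import *
from scipy.optimize import minimize
def box(hx,hy,z0,z1): return np.array([[sx*hx,sy*hy,z] for sx in(-1,1) for sy in(-1,1) for z in(z0,z1)])
B=box(.015,.038,0,.03);TB=box(.006,.015,.03,.052)
def render(c,T,q,s=4):
    Rz=R.from_euler("z",q[2]).as_matrix();m=np.zeros((480*s//2,640*s//2),np.uint8); s=s/2
    for P in(B,TB):
        px=np.array([proj(c,Rz@p+[q[0],q[1],0],T)[::-1] for p in P]); px=(px+.5)*s-.5
        cv2.fillConvexPoly(m,cv2.convexHull((px*16).round().astype(np.int32)),1,shift=4)
    return m
def find(c,T=None,minarea=400):
    hsv=cv2.cvtColor(c["img"],cv2.COLOR_BGR2HSV)
    bl=cv2.inRange(hsv,(100,120,50),(125,255,255)); ye=cv2.inRange(hsv,(20,100,90),(34,255,255))
    m=cv2.morphologyEx(bl|ye,cv2.MORPH_CLOSE,np.ones((3,3)))
    k,l,st,ce=cv2.connectedComponentsWithStats(m); out=[]
    for i in range(1,k):
        sel=l==i; fb=(bl[sel]>0).mean()
        if minarea<st[i][4]<6000 and fb>.4 and (ye[sel]>0).mean()>.05:
            g=cv2.resize((sel).astype(np.uint8),None,fx=2,fy=2,interpolation=cv2.INTER_NEAREST)
            def cost(q):
                r=render(c,T,q); return 1-(r&g).sum()/(r|g).sum()
            p=atz(c,ce[i][::-1],.02,T)
            best=min((minimize(cost,[p[0],p[1],a],method="Nelder-Mead",options=dict(initial_simplex=np.array([[p[0],p[1],a],[p[0]+.01,p[1],a],[p[0],p[1]+.01,a],[p[0],p[1],a+.3]]),xatol=1e-4,fatol=1e-4)) for a in(-.8,-.3,.3,.8,1.5)),key=lambda s:s.fun)
            out.append((best.x.round(4),round(best.fun,3),st[i][:4]))
    return out
E
python3 - <<'E'
from sil import *
T=np.load("T5.npy");T2=tcpT();print(T2[:3,3]);c=camera("wrist")
for o in find(c,T2): print(o)
q=None
E
```

```text
[ 0.4623 -0.2928  0.2774]
(array([ 0.4162, -0.2322,  0.1881]), np.float64(0.118), array([271, 118,  35,  69], dtype=int32))
(array([ 0.4782, -0.3253,  0.3453]), np.float64(0.105), array([317, 199,  39,  65], dtype=int32))
(array([ 0.3984, -0.3382,  2.993 ]), np.float64(0.134), array([258, 206,  32,  63], dtype=int32))
```

Run:
```python
from h import *
go([.4162,-.2322,.09],Rt(.188,0))
```

```text
turn [ 0.0007 -0.0004 -0.1296] shift before turn [ 63.0877 -42.507  187.4631] after turn [ 68.1167 -33.8674 187.4632]
```

jog_arm(twist=[[0,0,-0.13],[0,0,0],[0,0,0],[0,0,0],[0,0,0],[0,0,0]], offset=[[0,0,0],[34,-17,30],[34,-17,50],[0,0,60],[0,0,47],[0,0,0]], claw=[40,40,40,40,40,40])

```text
t: 15.55
eef_pos: [0.4139, -0.2313, 0.0885]
tcp_rot: [0.638, 0.77, -0.0, -0.003]
contact_force: [-0.0, -0.0, 0.6]
grip_width: 0.433
grip_force: 0.0
```

jog_arm(twist=[[0,0,0],[0,0,0]], offset=[[0,0,0],[0,0,0]], claw=[40,40])

```text
t: 15.8
eef_pos: [0.4175, -0.2334, 0.0929]
tcp_rot: [0.638, 0.77, 0.001, 0.002]
contact_force: [0.3, -0.1, 0.8]
grip_width: 0.438
grip_force: 0.0
```

Run:
```python
from sil import *
T=tcpT();print(T[:3,3]);c=camera("wrist");cv2.imwrite("pics/w6.png",c["img"])
for o in find(c,T): print(o)
go([.4162,-.2322,.0435],Rt(.188,0))
```

```text
[ 0.4175 -0.2334  0.0929]
(array([ 0.4161, -0.2322,  0.1927]), np.float64(0.083), array([302, 193,  44, 110], dtype=int32))
(array([ 0.4097, -0.3381, -0.0143]), np.float64(0.741), array([276, 317,  33,  45], dtype=int32))
(array([ 0.499 , -0.3992,  0.3247]), np.float64(0.797), array([365, 398,  32,  24], dtype=int32))
turn [ 0.0035  0.0021 -0.0001] shift before turn [ 1.4084 -1.0444 49.2715] after turn [ 1.3054 -0.8716 49.2777]
```

View pics/w6.png

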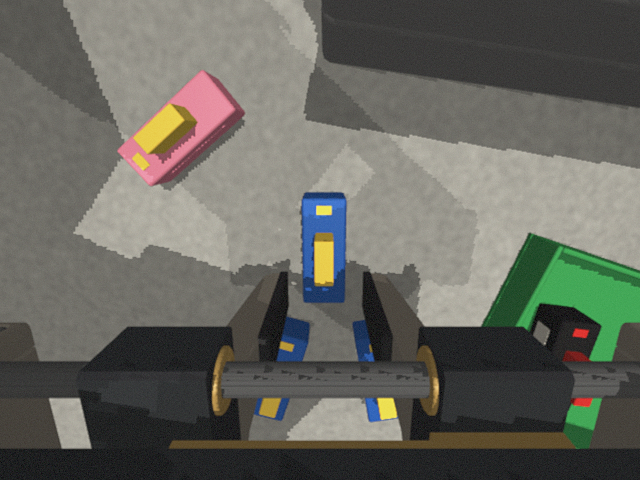

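Cartridge A is centred between the fingers at (323,250), and the close-up fit agrees with the first one. I'll grasp it.

jog_arm(twist=[[0.003,0.002,0],[0,0,0],[0,0,0],[0,0,0],[0,0,0],[0,0,0],[0,0,0],[0,0,0]], offset=[[1,-1,25],[0,0,24],[0,0,0],[0,0,0],[0,0,0],[0,0,0],[0,0,0],[0,0,0]], claw=[40,40,40,40,5,5,5,5], newtons=20)

```text
t: 16.85
eef_pos: [0.4148, -0.2317, 0.0421]
tcp_rot: [0.638, 0.77, -0.0, -0.001]
contact_force: [-0.2, -0.1, 3.2]
grip_width: 0.129
grip_force: 20.0
```

Run:
```python
from h import *
s=observe();T=tcpT();print(s["grip_width"]*91.9,s["grip_force"],T[:3,3], "cart in tool",1000*T[:3,:3].T@(np.array([.4161,-.2322,0])-T[:3,3]))
```

```text
11.890010157374336 19.99768227338791 [ 0.4148 -0.2317  0.0421] cart in tool [-0.7859  1.2374 42.0506]
```

jog_arm(twist=[[0,0,0],[0,0,0],[0,0,0],[0,0,0],[0,0,0],[0,0,0],[0,0,0]], offset=[[0,0,-30],[0,0,-55],[0,0,-60],[0,0,-60],[0,0,-60],[0,0,0],[0,0,0]], claw=[5,5,5,5,5,5,5])

```text
t: 17.73
eef_pos: [0.4149, -0.2318, 0.306]
tcp_rot: [0.638, 0.77, -0.0, -0.002]
contact_force: [-0.9, 0.1, -2.3]
grip_width: 0.128
grip_force: 20.0
```

Run:
```python
from h import *
s=observe();print(s["grip_width"]*91.9,s["eef_pos"]);go(lo(125,.8,150),Rt(YAW,PIT))
```

```text
11.805071014876608 [ 0.4149 -0.2318  0.306 ]
turn [-0.1429 -0.0116  0.1295] shift before turn [212.5326 251.2135  25.8221] after turn [243.3332 215.7034  56.6226]
```

jog_arm(twist=[[-0.143,-0.012,0.13],[0,0,0],[0,0,0],[0,0,0],[0,0,0],[0,0,0],[0,0,0],[0,0,0]], offset=[[0,0,0],[49,43,0],[49,43,0],[49,43,0],[48,43,0],[48,43,20],[0,0,0],[0,0,0]], claw=[5,5,5,5,5,5,5,5])

```text
t: 18.73
eef_pos: [0.6053, 0.012, 0.3138]
tcp_rot: [0.683, 0.727, 0.048, 0.046]
contact_force: [-1.2, -0.5, -1.0]
grip_width: 0.127
grip_force: 20.0
```

Run:
```python
from h import *
s=observe();T=tcpT();print(s["grip_width"]*91.9,s["eef_pos"]);go(lo(125,.8,110),Rt(YAW,PIT))
c=camera("wrist");cv2.imwrite("pics/w7.png",cv2.resize(c["img"][160:340,200:466],None,fx=3,fy=3,interpolation=cv2.INTER_CUBIC))
```

```text
11.654852099748444 [0.6053 0.012  0.3138]
turn [-0.008   0.0007  0.0045] shift before turn [11.0183 12.9794 75.6777] after turn [11.0231 12.3249 75.7863]
```

View pics/w7.png

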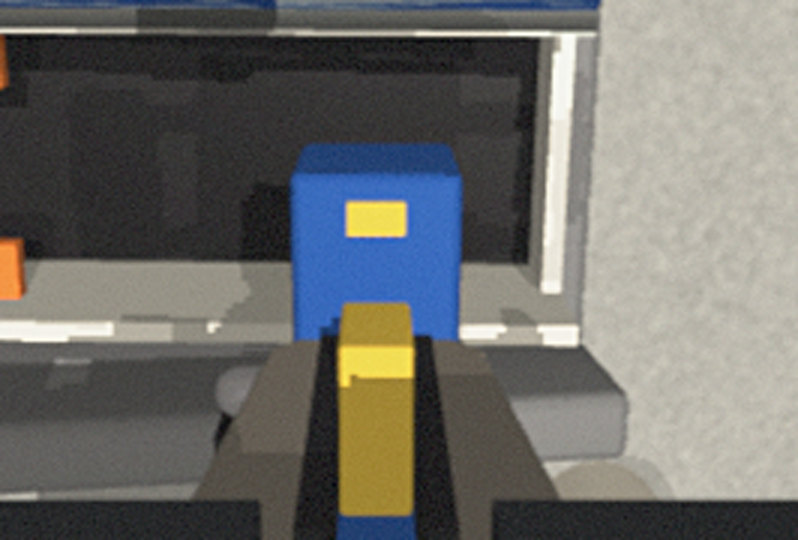

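The cartridge is held straight. Its near top edge is at crop v≈176, which I'll use to check the offset in the grip.

Run:
```python
from h import *
c=camera("wrist");M=np.array(c["T_tool_cam"]);K=np.array(c["K"])
for u,v,z in((376,175,.0121),(376,345,-.010),(376,145,.042)):
    d=M[:3,:3]@np.linalg.inv(K)@[200+u/3,160+v/3,1]; o=M[:3,3]; print(1000*(o+d*(z-o[2])/d[2]))
```

```text
[37.8851 -0.3961 12.1   ]
[ 15.9284  -0.3775 -10.    ]
[37.3998 -0.4078 42.    ]
```

jog_arm(twist=[[-0.008,0,0.004],[0,0,0],[0,0,0],[0,0,0]], offset=[[11,12,0],[0,0,40],[0,0,0],[0,0,0]], claw=[5,5,5,5])

```text
t: 19.32
eef_pos: [0.6239, 0.0239, 0.2795]
tcp_rot: [0.685, 0.725, 0.053, 0.05]
contact_force: [-0.2, -0.4, -1.9]
grip_width: 0.134
grip_force: 20.0
```

Run:
```python
from h import *
s=observe();print(inlo(s["eef_pos"]),s["contact_force"]);go(lo(125,.8,44),Rt(YAW,PIT))
```

```text
[127.0071   0.6237 149.197 ] [-0.2445 -0.36   -1.8872]
turn [ 0.0056  0.0007 -0.0009] shift before turn [  0.2435  -2.5946 105.184 ] after turn [  0.1765  -2.0071 105.197 ]
```

jog_arm(twist=[[0.004,0,0],[0,0,0],[0,0,0],[0,0,0],[0,0,0]], offset=[[0,-2,30],[0,0,30],[0,0,25],[0,0,16],[0,0,0]], claw=[5,5,5,5,5])

```text
t: 19.95
eef_pos: [0.6358, 0.0247, 0.178]
tcp_rot: [0.685, 0.725, 0.051, 0.048]
contact_force: [-0.0, 0.2, -1.0]
grip_width: 0.125
grip_force: 20.0
```

Run:
```python
from h import *
s=observe();print(inlo(s["eef_pos"]),s["contact_force"]);go(lo(125,.8,44),Rt(YAW,PIT))
```

```text
[124.5992   0.6527  47.0361] [-0.0149  0.2305 -0.9981]
turn [-0.      0.0006 -0.0005] shift before turn [0.1494 0.4008 3.036 ] after turn [0.1473 0.4008 3.0361]
```

jog_arm(twist=[[0,0,0],[0,0,0],[0,0,0],[0,0,0],[0,0,0],[0,0,0],[0,0,0],[0,0,0]], offset=[[0,0,4],[0,0,0],[0,0,0],[0,0,0],[0,0,-25],[0,0,-45],[0,0,-55],[0,0,-10]], claw=[5,5,34,34,34,34,34,34])

```text
t: 20.95
eef_pos: [0.6191, 0.0238, 0.3125]
tcp_rot: [0.685, 0.725, 0.053, 0.051]
contact_force: [-0.5, 0.3, 0.2]
grip_width: 0.367
grip_force: 0.0
```

jog_arm(twist=[[0,0,0],[0,0,0],[0,0,0],[0,0,0],[0,0,0],[0.14,0,0],[0,0,0],[0,0,0]], offset=[[-55,-25,0],[-55,-25,0],[-55,-25,0],[-55,-25,0],[-55,-25,0],[0,0,0],[0,0,0],[0,0,0]], claw=[40,40,40,40,40,40,40,40])

```text
t: 21.95
eef_pos: [0.5099, -0.257, 0.2896]
tcp_rot: [0.686, 0.728, 0.001, 0.0]
contact_force: [0.1, 0.4, -0.6]
grip_width: 0.436
grip_force: 0.0
```

Run:
```python
from sil import *
T=tcpT();print(T[:3,3]);c=camera("wrist");cv2.imwrite("pics/w8.png",c["img"])
r=find(c,T,300)
for o in r: print(o)
go([.4782,-.3253,.1],Rt(.345,0))
```

```text
[ 0.5099 -0.257   0.2896]
(array([ 0.478 , -0.3249,  0.3179]), np.float64(0.165), array([278, 222,  39,  62], dtype=int32))
(array([ 0.3985, -0.3385, -0.1542]), np.float64(0.172), array([223, 228,  31,  61], dtype=int32))
turn [ 0.0018  0.0001 -0.2856] shift before turn [-66.4999 -35.8791 189.8215] after turn [-53.7628 -52.8302 189.8955]
```

jog_arm(twist=[[0,0,-0.143],[0,0,-0.143],[0,0,0],[0,0,0],[0,0,0],[0,0,0],[0,0,0],[0,0,0]], offset=[[0,0,0],[0,0,0],[-27,-26,50],[-27,-27,50],[0,0,50],[0,0,40],[0,0,0],[0,0,0]], claw=[40,40,40,40,40,40,40,40])

```text
t: 23.0
eef_pos: [0.4792, -0.3265, 0.1024]
tcp_rot: [0.575, 0.818, 0.0, 0.001]
contact_force: [0.3, -0.5, 0.5]
grip_width: 0.439
grip_force: 0.0
```

Run:
```python
from sil import *
T=tcpT();print(T[:3,3]);c=camera("wrist")
r=find(c,T,300)
for o in r: print(o)
b=r[0][0]; go([b[0],b[1],.043],Rt(b[2],0))
```

```text
[ 0.4792 -0.3265  0.1024]
(array([ 0.3991, -0.3379, -0.1452]), np.float64(0.129), array([176, 169,  83, 112], dtype=int32))
(array([ 0.4782, -0.3249,  0.3615]), np.float64(0.081), array([304, 191,  43, 106], dtype=int32))
turn [0.0032 0.0026 0.4897] shift before turn [ 16.9743 -79.6165  59.5848] after turn [-22.5709 -78.0212  59.8373]
```

jog_arm(twist=[[0.003,0.002,-0.017],[0,0,0],[0,0,0],[0,0,0],[0,0,0],[0,0,0],[0,0,0],[0,0,0]], offset=[[2,-0.5,30],[0,0,29],[0,0,0],[0,0,0],[0,0,0],[0,0,0],[0,0,0],[0,0,0]], claw=[40,40,40,40,5,5,5,5], newtons=20)

```text
t: 24.05
eef_pos: [0.4772, -0.3249, 0.0419]
tcp_rot: [0.569, 0.822, -0.001, -0.001]
contact_force: [-0.1, 0.1, 2.6]
grip_width: 0.129
grip_force: 20.0
```

Run:
```python
from h import *
s=observe();T=tcpT();print(s["grip_width"]*91.9,s["grip_force"],T[:3,3], "cart in tool",1000*T[:3,:3].T@(np.array([.4782,-.3249,0])-T[:3,3]))
```

```text
11.818626343672369 20.000057816505432 [ 0.4772 -0.3249  0.0419] cart in tool [-0.3932  1.0276 41.9442]
```

jog_arm(twist=[[0,0,0],[0,0,0],[0,0,0],[0,0,0],[0,0,0],[0,0,0],[0,0,0]], offset=[[0,0,-30],[0,0,-55],[0,0,-60],[0,0,-60],[0,0,-60],[0,0,0],[0,0,0]], claw=[5,5,5,5,5,5,5])

```text
t: 24.92
eef_pos: [0.4773, -0.3245, 0.3057]
tcp_rot: [0.569, 0.822, -0.001, -0.002]
contact_force: [0.1, 0.7, -1.8]
grip_width: 0.13
grip_force: 20.0
```

Run:
```python
from h import *
s=observe();print(s["grip_width"]*91.9,s["eef_pos"]);go(lo(78,.8,150),Rt(YAW,PIT))
```

```text
11.911377216296525 [ 0.4773 -0.3245  0.3057]
turn [-0.1427 -0.0231  0.3019] shift before turn [288.8527 213.9701  32.1386] after turn [339.5286 112.4122  48.3299]
```

jog_arm(twist=[[-0.072,-0.005,0.151],[-0.072,-0.005,0.151],[0,0,0],[0,0,0],[0,0,0],[0,0,0],[0,0,0],[0,0,0]], offset=[[0,0,0],[0,0,0],[56,19,0],[57,19,0],[57,19,0],[57,19,0],[56,18,0],[56,18,20]], claw=[5,5,5,5,5,5,5,5])

```text
t: 25.92
eef_pos: [0.5712, 0.0221, 0.3054]
tcp_rot: [0.685, 0.726, 0.055, 0.043]
contact_force: [0.9, 0.3, -0.6]
grip_width: 0.127
grip_force: 20.0
```

jog_arm(twist=[[0,0,0],[0,0,0]], offset=[[0,0,0],[0,0,0]], claw=[5,5])

```text
t: 26.18
eef_pos: [0.5703, 0.0201, 0.3047]
tcp_rot: [0.684, 0.726, 0.054, 0.043]
contact_force: [-0.3, -0.4, -0.4]
grip_width: 0.129
grip_force: 20.0
```

Run:
```python
from h import *
s=observe();print(s["grip_width"]*91.9,inlo(s["eef_pos"]));go(lo(78,.4,100),Rt(YAW,PIT))
c=camera("wrist");T=tcpT();cv2.imwrite("pics/w9.png",cv2.resize(c["img"][160:340,200:466],None,fx=3,fy=3,interpolation=cv2.INTER_CUBIC))
```

```text
11.835647527010089 [ 77.3083  -0.0401 181.5945]
turn [-0.0034 -0.012   0.0002] shift before turn [-0.5381  0.9656 81.5911] after turn [ 0.4403  0.6917 81.5945]
```

View pics/w9.png

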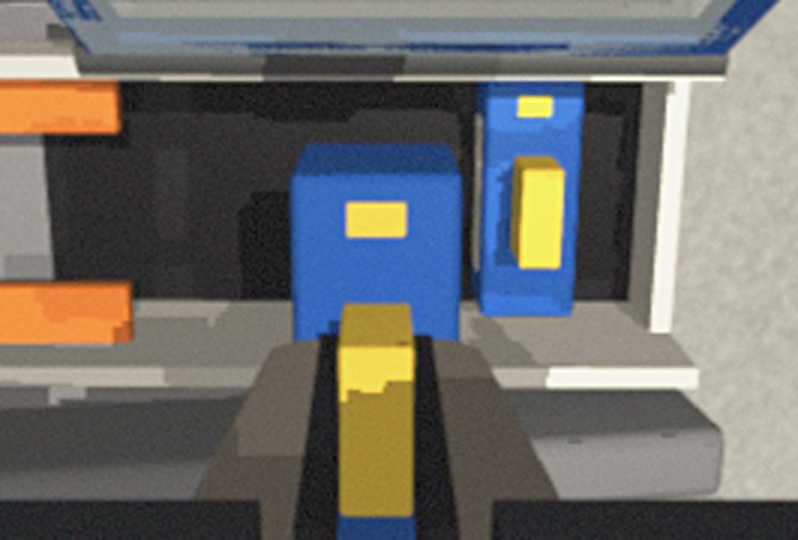

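The first cartridge lies flat at crop (528,200), and the second hangs straight at (376,240). I'll lower the second.

jog_arm(twist=[[-0.003,-0.012,0],[0,0,0],[0,0,0],[0,0,0],[0,0,0],[0,0,0],[0,0,0]], offset=[[0,0.5,35],[0,0,35],[0,0,30],[0,0,20],[0,0,13],[0,0,0],[0,0,0]], claw=[5,5,5,5,5,5,5])

```text
t: 27.1
eef_pos: [0.5911, 0.0214, 0.176]
tcp_rot: [0.685, 0.725, 0.053, 0.05]
contact_force: [0.1, 0.1, -1.4]
grip_width: 0.127
grip_force: 20.0
```

Run:
```python
from h import *
s=observe();print(inlo(s["eef_pos"]),s["contact_force"]);go(lo(78,.4,44),Rt(YAW,PIT))
```

```text
[80.0108 -0.028  51.299 ] [ 0.1098  0.0692 -1.4147]
turn [ 0.0046 -0.0001 -0.0015] shift before turn [ 0.4245 -2.0449  7.2897] after turn [ 0.428  -2.0108  7.299 ]
```

jog_arm(twist=[[0.004,0,0],[0,0,0],[0,0,0],[0,0,0],[0,0,0],[0,0,0],[0,0,0],[0,0,0]], offset=[[0,-2,4],[0,0,4],[0,0,0],[0,0,0],[0,0,0],[0,0,-25],[0,0,-45],[0,0,-60]], claw=[5,5,5,30,32,32,32,32])

```text
t: 28.1
eef_pos: [0.5708, 0.0207, 0.2959]
tcp_rot: [0.685, 0.725, 0.05, 0.047]
contact_force: [0.9, 0.3, 0.1]
grip_width: 0.349
grip_force: 0.0
```

jog_arm(twist=[[0,0,0],[0,0,0],[0,0,0],[0,0,0],[0,0,0],[0.14,0,0],[0,0,0],[0,0,0]], offset=[[-55,-25,0],[-55,-25,0],[-55,-25,0],[-55,-25,0],[-55,-25,0],[0,0,0],[0,0,0],[0,0,0]], claw=[40,40,40,40,40,40,40,40])

```text
t: 29.1
eef_pos: [0.4643, -0.26, 0.2779]
tcp_rot: [0.686, 0.728, 0.001, 0.0]
contact_force: [-0.3, -0.1, -0.6]
grip_width: 0.432
grip_force: 0.0
```

Run:
```python
from sil import *
T=tcpT();print(T[:3,3]);c=camera("wrist")
r=find(c,T,300)
for o in r: print(o)
b=[.3988,-.338,-.147]; go([b[0],b[1],.1],Rt(b[2],0))
```

```text
[ 0.4643 -0.26    0.2779]
(array([ 0.3976, -0.3371, -0.1806]), np.float64(0.346), array([256, 230,  31,  55], dtype=int32))
turn [ 0.0008 -0.001   0.2063] shift before turn [-74.3607 -69.9765 177.8791] after turn [-86.9229 -53.1317 178.013 ]
```

jog_arm(twist=[[0,0,0.103],[0,0,0.103],[0,0,0],[0,0,0],[0,0,0],[0,0,0],[0,0,0],[0,0,0]], offset=[[0,0,0],[0,0,0],[-43,-26,40],[-44,-27,50],[0,0,50],[0,0,38],[0,0,0],[0,0,0]], claw=[40,40,40,40,40,40,40,40])

```text
t: 30.15
eef_pos: [0.4047, -0.3329, 0.1093]
tcp_rot: [0.757, 0.653, 0.0, 0.001]
contact_force: [-0.4, -0.5, 1.6]
grip_width: 0.434
grip_force: 0.0
```

Run:
```python
from sil import *
T=tcpT();print(T[:3,3]);c=camera("wrist")
r=find(c,T,300)
for o in r: print(o)
b=min(r,key=lambda o:o[1])[0]; go([b[0],b[1],.043],Rt(b[2],0))
```

```text
[ 0.4047 -0.3329  0.1093]
(array([ 0.3987, -0.3372, -0.1357]), np.float64(0.085), array([296, 199,  43, 103], dtype=int32))
turn [ 0.0021  0.0012 -0.0121] shift before turn [-4.7679 -5.7702 66.7068] after turn [-4.776  -5.6883 66.7133]
```

jog_arm(twist=[[0.002,0.001,-0.012],[0,0,0],[0,0,0],[0,0,0],[0,0,0],[0,0,0],[0,0,0],[0,0,0]], offset=[[-5,-6,0],[0,0,35],[0,0,31],[0,0,0],[0,0,0],[0,0,0],[0,0,0],[0,0,0]], claw=[40,40,40,40,40,5,5,5], newtons=20)

```text
t: 31.2
eef_pos: [0.3973, -0.3371, 0.0424]
tcp_rot: [0.754, 0.657, -0.0, -0.001]
contact_force: [1.1, 0.6, 0.1]
grip_width: 0.135
grip_force: 1.1
```

Run:
```python
from h import *
s=observe();T=tcpT();print(s["grip_width"]*91.9,s["grip_force"],T[:3,3], "cart in tool",1000*T[:3,:3].T@(np.array([.3987,-.3372,0])-T[:3,3]))
```

```text
12.419246914755192 1.10807491466403 [ 0.3973 -0.3371  0.0424] cart in tool [ 0.0649  1.4479 42.4042]
```

jog_arm(twist=[[0,0,0],[0,0,0],[0,0,0],[0,0,0],[0,0,0],[0,0,0],[0,0,0]], offset=[[0,0,-30],[0,0,-55],[0,0,-60],[0,0,-60],[0,0,-60],[0,0,0],[0,0,0]], claw=[5,5,5,5,5,5,5])

```text
t: 32.08
eef_pos: [0.3971, -0.3368, 0.306]
tcp_rot: [0.754, 0.657, -0.0, -0.002]
contact_force: [-0.3, -0.2, -2.2]
grip_width: 0.129
grip_force: 20.0
```

Run:
```python
from h import *
s=observe();print(s["grip_width"]*91.9,s["eef_pos"]);go(lo(30,.4,150),Rt(YAW,PIT))
```

```text
11.821712826842294 [ 0.3971 -0.3368  0.306 ]
turn [-0.1428  0.0116 -0.1946] shift before turn [369.3903  81.416   39.6075] after turn [346.7358 144.3076  59.9677]
```

jog_arm(twist=[[-0.072,0.005,-0.097],[-0.072,0.005,-0.097],[0,0,0],[0,0,0],[0,0,0],[0,0,0],[0,0,0],[0,0,0]], offset=[[0,0,0],[0,0,0],[58,24,0],[58,24,0],[58,24,0],[58,24,0],[58,24,0],[57,24,20]], claw=[5,5,5,5,5,5,5,5])

```text
t: 33.08
eef_pos: [0.5215, 0.0161, 0.306]
tcp_rot: [0.685, 0.725, 0.05, 0.049]
contact_force: [0.8, 0.3, -1.5]
grip_width: 0.128
grip_force: 20.0
```

jog_arm(twist=[[0,0,0],[0,0,0]], offset=[[0,0,0],[0,0,0]], claw=[5,5])

```text
t: 33.33
eef_pos: [0.5204, 0.014, 0.3052]
tcp_rot: [0.684, 0.726, 0.049, 0.048]
contact_force: [0.2, -1.1, -1.4]
grip_width: 0.128
grip_force: 20.0
```

Run:
```python
from h import *
s=observe();print(s["grip_width"]*91.9,inlo(s["eef_pos"]));go(lo(30,.2,44),Rt(YAW,PIT))
c=camera("wrist");T=tcpT();cv2.imwrite("pics/w10.png",cv2.resize(c["img"][160:340,200:466],None,fx=3,fy=3,interpolation=cv2.INTER_CUBIC))
```

```text
11.740617428999535 [ 27.6673  -3.313  189.1339]
turn [-0.002   0.0025  0.0008] shift before turn [  3.877    2.6298 145.1195] after turn [  3.5134   2.3326 145.1339]
```

View pics/w10.png

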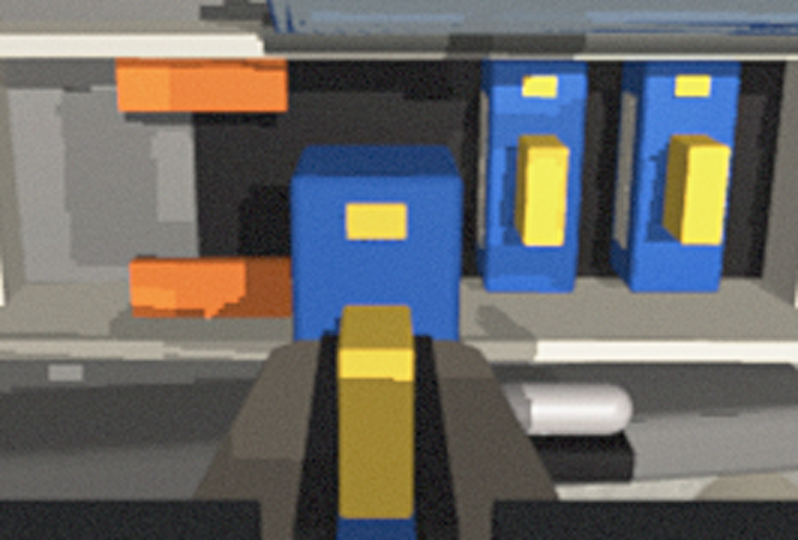

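Two cartridges lie flat at crop (530,180) and (680,180). The third is held straight at (376,240), just up-chute of the lips.

jog_arm(twist=[[-0.002,0.002,0],[0,0,0],[0,0,0],[0,0,0],[0,0,0],[0,0,0]], offset=[[3.5,3,0],[0,0,35],[0,0,35],[0,0,30],[0,0,0],[0,0,0]], claw=[5,5,5,5,5,5])

```text
t: 34.12
eef_pos: [0.5391, 0.0179, 0.2099]
tcp_rot: [0.685, 0.725, 0.053, 0.05]
contact_force: [0.2, 0.1, -0.0]
grip_width: 0.128
grip_force: 20.0
```

Run:
```python
from h import *
s=observe();print(inlo(s["eef_pos"]),s["contact_force"]);go(lo(30,.2,44),Rt(YAW,PIT))
```

```text
[33.1273 -0.4933 92.0648] [ 0.2448  0.1229 -0.0304]
turn [ 0.0051  0.0005 -0.0016] shift before turn [ 0.7138 -3.3741 48.0478] after turn [ 0.6933 -3.1273 48.0648]
```

jog_arm(twist=[[0.004,0,0],[0,0,0],[0,0,0],[0,0,0],[0,0,0]], offset=[[0.7,-2.5,0],[0,0,25],[0,0,15],[0,0,0],[0,0,0]], claw=[5,5,5,5,5])

```text
t: 34.75
eef_pos: [0.542, 0.0193, 0.1693]
tcp_rot: [0.685, 0.725, 0.051, 0.048]
contact_force: [-0.3, 0.6, -0.9]
grip_width: 0.129
grip_force: 20.0
```

Run:
```python
from h import *
s=observe();print(inlo(s["eef_pos"]),s["contact_force"]);go(lo(30,.2,44),Rt(YAW,PIT))
```

```text
[30.3554  0.7941 51.519 ] [-0.2701  0.5633 -0.8595]
turn [ 0.0005  0.0004 -0.0004] shift before turn [-0.5913 -0.3586  7.5191] after turn [-0.5941 -0.3554  7.519 ]
```

jog_arm(twist=[[0,0,0],[0,0,0],[0,0,0],[0,0,0],[0,0,0],[0,0,0],[0,0,0],[0,0,0]], offset=[[0,0,4],[0,0,4],[0,0,0],[0,0,0],[0,0,0],[0,0,-25],[0,0,-45],[0,0,-60]], claw=[5,5,5,28,32,32,32,32])

```text
t: 35.75
eef_pos: [0.5236, 0.0183, 0.2898]
tcp_rot: [0.685, 0.726, 0.05, 0.047]
contact_force: [1.4, 0.9, 0.7]
grip_width: 0.349
grip_force: 0.0
```

jog_arm(twist=[[0,0,0],[0,0,0],[0,0,0],[0,0,0],[0,0,0]], offset=[[0,0,-50],[0,0,-55],[0,25,0],[0,0,0],[0,0,0]], claw=[0,0,0,0,0])

```text
t: 36.38
eef_pos: [0.5339, 0.0189, 0.3959]
tcp_rot: [0.685, 0.726, 0.05, 0.047]
contact_force: [0.1, 0.3, 0.2]
grip_width: 0.004
grip_force: 0.0
```

Run:
```python
from h import *
s=observe();print(inlo(s["eef_pos"]));go(lo(85,140,260),Rt(YAW,PIT))
c=camera("wrist");T=tcpT();cv2.imwrite("pics/w11.png",c["img"])
```

```text
[ 53.9226   0.8682 276.9833]
turn [-0.0024  0.0004 -0.0004] shift before turn [139.1523  31.0544  16.8572] after turn [139.1325  31.0747  16.9829]
```

View pics/w11.png

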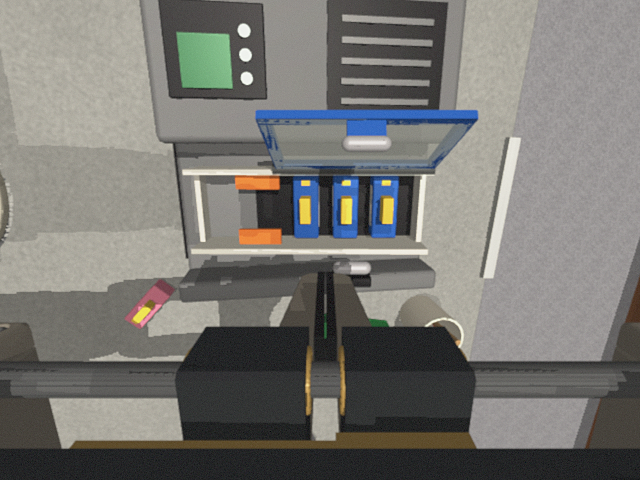

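All three blue cartridges lie flat across the bay at (306,205), (346,205) and (385,205), and none are left on the shelf. I'll take the shut fingers behind the lid.

jog_arm(twist=[[0,0,0],[0,0,0],[0,0,0],[0,0,0],[0,0,0],[0,0,0],[0,0,0],[0,0,0]], offset=[[47,10,0],[47,11,0],[46,11,0],[0,0,50],[0,0,50],[0,0,36],[0,0,0],[0,0,0]], claw=[0,0,0,0,0,0,0,0])

```text
t: 37.42
eef_pos: [0.5775, 0.1617, 0.268]
tcp_rot: [0.685, 0.725, 0.051, 0.048]
contact_force: [0.2, 0.5, 0.1]
grip_width: 0.003
grip_force: 0.0
```

Run:
```python
from h import *
s=observe();print(inlo(s["eef_pos"]),s["contact_force"]);go(lo(85,140,140),Rt(YAW,PIT))
```

```text
[ 87.4665 140.8388 143.0912] [0.2151 0.541  0.1306]
turn [ 0.0008  0.0002 -0.0006] shift before turn [-0.8397 -2.4684  3.0894] after turn [-0.8389 -2.4665  3.0912]
```

jog_arm(twist=[[0,0,0],[0,0,0],[0,0,0],[0,0,0],[0,0,0],[0,0,0],[0,0,0],[0,0,0]], offset=[[-18,-2,0],[-18,0,0],[-16,0,0],[-16,0,0],[-16,0,0],[-16,0,0],[-16,0,0],[-15,0,2]], claw=[0,0,0,0,0,0,0,0])

```text
t: 38.42
eef_pos: [0.5832, 0.0297, 0.2644]
tcp_rot: [0.685, 0.725, 0.051, 0.048]
contact_force: [0.5, 1.4, -0.1]
grip_width: 0.003
grip_force: 0.6
```

Run:
```python
from h import *
s=observe();print(inlo(s["eef_pos"]),s["contact_force"])
c=camera("side");cv2.imwrite("pics/s12.png",cv2.resize(c["img"][120:320,220:420],None,fx=3,fy=3))
```

```text
[ 84.9356   8.7943 139.8408] [ 0.48    1.3972 -0.0522]
```

View pics/s12.png

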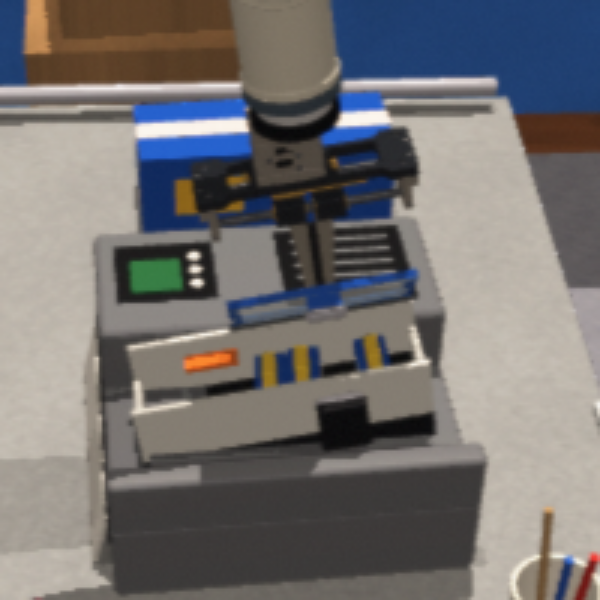

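The lid is past upright and leans on the fingers at crop (320,290). I'll carry on down the arc.

jog_arm(twist=[[0,0,0],[0,0,0],[0,0,0],[0,0,0],[0,0,0],[0,0,0],[0,0,0],[0,0,0]], offset=[[-10,0,5],[-11,0,5],[-8,0,9],[-9,0,9],[-6,0,7],[-5,0,8],[0,0,0],[0,0,0]], claw=[0,0,0,0,0,0,0,0])

```text
t: 39.48
eef_pos: [0.5918, -0.0179, 0.222]
tcp_rot: [0.685, 0.725, 0.051, 0.048]
contact_force: [-1.0, -0.6, 1.1]
grip_width: 0.003
grip_force: 0.6
```

Run:
```python
from h import *
s=observe();print(inlo(s["eef_pos"]),s["contact_force"])
```

```text
[ 84.8468 -39.3081  97.0067] [-1.0004 -0.6099  1.0821]
```

Contact at about 1 N, from the spring. Now I'll press down at y≈-49.

jog_arm(twist=[[0,0,0],[0,0,0],[0,0,0],[0,0,0],[0,0,0],[0,0,0],[0,0,0]], offset=[[-4,0,3],[-4,0,3],[-2,0,3],[0,0,3],[0,0,2],[0,0,2],[0,0,0]], claw=[0,0,0,0,0,0,0])

```text
t: 40.35
eef_pos: [0.5945, -0.028, 0.2057]
tcp_rot: [0.685, 0.725, 0.05, 0.048]
contact_force: [0.3, 0.1, 1.4]
grip_width: 0.006
grip_force: 0.5
```

Run:
```python
from h import *
s=observe();print(inlo(s["eef_pos"]),s["contact_force"])
```

```text
[ 84.6638 -49.4605  80.6275] [0.3152 0.0896 1.385 ]
```

jog_arm(twist=[[0,0,0],[0,0,0],[0,0,0]], offset=[[0,0,1],[0,0,1],[0,0,0]], claw=[0,0,0])

```text
t: 40.72
eef_pos: [0.5948, -0.028, 0.2052]
tcp_rot: [0.685, 0.725, 0.051, 0.048]
contact_force: [-6.4, -0.9, 15.3]
grip_width: 0.008
grip_force: 7.2
```

Run:
```python
from h import *
s=observe();print(inlo(s["eef_pos"]),s["contact_force"])
```

```text
[ 84.8093 -49.479   80.0812] [-6.4289 -0.914  15.2667]
```

jog_arm(twist=[[0,0,0],[0,0,0],[0,0,0],[0,0,0],[0,0,0],[0,0,0],[0,0,0]], offset=[[0,0,0.5],[0,0,0],[0,0,-20],[0,0,-50],[0,0,-60],[0,0,-60],[0,0,0]], claw=[0,0,0,0,0,0,0])

```text
t: 41.6
eef_pos: [0.5701, -0.0294, 0.397]
tcp_rot: [0.685, 0.725, 0.053, 0.051]
contact_force: [0.2, -0.3, -0.9]
grip_width: 0.003
grip_force: 0.0
```

Run:
```python
from h import *
s=observe();print(inlo(s["eef_pos"]),s["contact_force"],s["t"])
c=camera("side");a=camera("scene")
cv2.imwrite("pics/s13.png",np.hstack([cv2.resize(c["img"][170:400,220:420],(400,460)),cv2.resize(a["img"][170:370,180:430],(400,460))]))
```

```text
[ 87.0682 -49.53   273.4174] [ 0.2356 -0.2874 -0.9299] 41.6
```

View pics/s13.png

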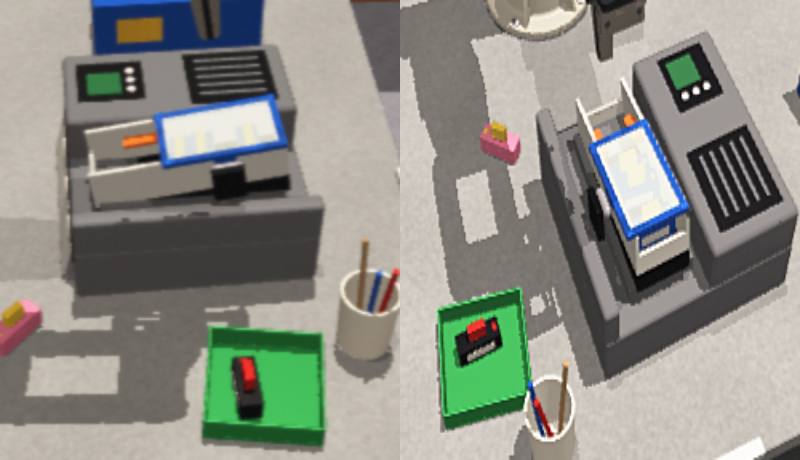

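The lid lies flat and stays latched at left (220,130), and the jammed cartridge is in the tray. I'm handing in.

```bash
python3 -c "
from cell import *
print(sign_off())"
```

```text
the job is handed in; nothing more can be done
None
```

The jammed cartridge is in the green tray, the three fresh cartridges lie in the bay tab up, and the lid is latched shut; I handed the job in at about 42 s, and the sign-off gave no verdict.

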